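# Put the sole sample boards away and ease the rack cover down

## Task

Put the two sole sample boards from the easel away in the rack: stand the long board on its long edge in the free long slot and the short board in the short slot, each right way up and set down to the bottom of its slot rather than dropped. Then bring the rack's spring-closing clear cover down with its bar and ease it all the way shut without letting it slam, and let go. Leave the board already in the rack and the other things on the bench where they are.

Things in the scene. Friction and masses are not known exactly. Their poses are not given: they have to be found in the camera images.
- long_board_mid (a point): Centre of the long sample board: plain plywood, 135 mm long, 95 mm high, 8 mm thick, 0.12 kg, with a thin dark rubber sole glued low on both faces (its top 35 mm is bare wood), its broader front part towards the own +y. Own axes: y along the length, z up the 95 mm height (to the top edge), x through the thickness. At the start it leans on the easel, 0.40 rad from upright, length level, top edge towards the robot; long and short board may be at either end of the easel.
- short_board_mid (a point): Centre of the short sample board: the same but 95 mm long (95 mm high, 8 mm thick, 0.085 kg), same axes, leaning on the same easel at the other end.
- easel: Fixed dark steel easel, 300 mm wide, origin under the middle of its base plate on the bench; x points to the open side from which the boards' faces are seen, y along its width. The two boards lean at y = +78 and -78 mm, lower edges about 32 mm above the bench on a ledge; a 10 mm lip stands before them 4 mm off their faces, and the backrest behind them reaches only 46 mm up the boards, so the upper 49 mm stand free on both faces for the fingers.
- slot_long_floor (a point): Middle of the floor (8 mm above the bench) of the free long slot, cut in a light wood block in the rack: 145 mm long, 13 mm wide, 32 mm deep. x runs along the slot, y across it, z up. The three blocks (free long, free short, taken) stand side by side 64 mm apart across the rack in any order. A board that is down has its centre 47.5 mm above this point and its top edge 95 mm above.
- slot_short_floor (a point): The same point of the free short slot: 105 mm long, 13 mm wide, 32 mm deep, same axes and heights. It is too short for the long board.
- rack_board_mid (a point): Centre of a third board, the same as the long one, standing already in the third (long) slot of the rack. To be left there.
- rack: Fixed wooden rack, 160 mm deep (x), 204 mm wide (y); origin under its middle on the bench, -x is its front (towards the robot). Side walls 50 mm high, thin posts at the front corners and a back wall up to 114 mm; open at front and top while the cover is up.
- cover (a joint): Angle of the clear cover, rad: 0 shut (level over the rack), 1.9 fully open (a little past upright, leaning away from the robot; it stays there by its own weight). Below about 1.8 rad its weight (0.26 kg) and a closing spring pull it shut, and it slams if it is let go: it takes up to about 2 N at the bar to hold it. Shut, it clears a fully seated board by about 11 mm.
- cover_hinge (a point): Middle of the cover's hinge line, which runs along the rack's y axis at the top of the back wall, 117 mm above the bench and 80 mm behind the rack's middle. Its axes are the rack's.
- cover_bar (a point): Middle of the round steel pull bar (10 mm thick, 120 mm long along the rack's y) along the cover's free edge, 195 mm from the hinge line. At angle q it is at -195 cos q mm in the rack's x and +195 sin q mm in height from the hinge. A gap of 35 mm between the bar and the edge of the sheet lets a finger in, so open the gripper little there. The bar can turn between gripping fingers.
- shoe_last: Wooden shoe last, 205 mm long, up to 100 mm high, on the bench beyond the easel; origin under its middle. Leave alone.
- polish_tin: Flat round metal polish tin, 80 mm across, 28 mm high; origin under its middle. Leave alone.
- glue_can: Metal glue can with a paper label, 90 mm across, 100 mm high, at the right of the easel; origin under its middle. Leave alone.
- hammer: Hammer 260 mm long lying behind the rack. Leave alone.
- brush: Brush 180 mm long lying at the left of the rack. Leave alone.
- dye_jar: Amber glass jar, 60 mm across, 70 mm high, at the front left of the rack; origin under its middle. Leave alone.
Things that resemble listed ones, but are neither listed nor needed, are in the scene too. Leave any orange look-alike of the part that bears short_board_mid alone.

How it is judged:
By the outcome, as a careful person would: the job done as asked, in the order asked, and still so for the second after the job is handed in, with the robot touching nothing.
It also fails if it takes over 72 s, if anything falls off the work surface, if the arm or the gripper's body presses on something with over 40 N, if the wrist force passes 120 N, or if a joint passes its speed limit or range.

## Robot

A 6-joint arm with a two-finger parallel gripper is mounted at the origin on the work surface. World frame = base frame: x ahead of the robot, y to its left, z up, the work surface at z = 0. Lengths are in m, angles in rad, forces in N, time in s.
With the tool pointing down it reaches from about 0.3 to 0.875 m from the base axis. Payload 6.4 kg.
Tool frame: the origin (TCP) lies midway between the tips of the shut fingers; the grasp point (between the pads) lies 19 mm behind it (ctrl.tcp_to_grasp is the distance from the TCP to the grasp point, in m); z points along the fingers, y is the direction in which the jaws open and shut (so a half turn about z gives the same grasp; the last joint's range is limited). The gripper opens to 85 mm and grips with 20 to 120 N. Pads are 22 mm wide; open, the fingers measure 114 mm over their backs; the gripper's body (76 mm by 85 mm) begins 54 mm behind the grasp point. The pads swing forward as they close: fully open they stand 13 mm farther back than shut.
Start: joints at [-0.206, 0.181, 1.607, -0, 1.354, -0.206], TCP at [0.575, 0, 0.21] pointing down, gripper open.
Joint ranges: [-2.99, 2.99], [-0.89, 2.07], [0.3, 2.58], [-1.14, 4.28], [0, 2.63], [-3.12, 3.12]. Speed limits (rad/s): [2.57, 2.57, 3.01, 3.14, 3.14, 3.14].

## Interface

Orientations are given as a unit quaternion [w, x, y, z].
In Python, from bench import monitor, imaging, order, spotter, ctrl gives the robot as it stands.
- The arm moves only by the shell command python3 -m pendant 'ROWS'. ROWS is JSON, a list that holds one entry, the list of rows, each a list of 5 numbers: the shift along the world's x, y, z in mm, then the turn about the world's z in degrees, then the finger opening in mm, from 0 to 85.4. A call has 1 to 8 rows; each row shifts and turns the commanded pose from where the row before left it; what a row does not reach is not made up. A row lasts 1/8 s, in which the tool goes at most 62.5 mm and 10.7 degrees, less where a joint would pass 70% of its speed; a pose out of reach is approached as far as the arm can. A call with a gripper value outside its range is refused whole. The fingers move at their own pace and stop on an object; the grip force is fixed at half the most. Time passes only in rows, so rows that do not move let the fingers close. It gives the time, the measured TCP pose, the force and the opening at its end, in the units of the state.
- monitor.get_obs(): the state, without advancing time (a new reading comes with each control period).
- imaging.camera(name): name is "scene" or "side" or "wrist"; returns a dict with "img" (480x640x3 uint8, red, green, blue), "vfov" (degrees; the focal length in pixels is half the picture's height over the tangent of half this angle, whatever the lens; pixels are square), "cx", "cy" (the principal point, pixels), "origin" and "orientation" of the camera in the world. Camera axes: x right, y down, z forward; pixel columns grow to the right and rows downward; lengths in m; the calibration is good to about 2 mm. A picture is of the moment at which its call begins. There is no depth.
- order.hand_in(): hands the job in, once; it reports no verdict.
Trained networks look in the newest picture that a camera, given by its name, has taken for a name from the list of things; names that differ only in an ending like _2 or _b are one class to them, and where a whole thing is asked for, a point or a joint stands for the part that bears it (a point fixed in the world has none). Each returns a list of dicts, best first, with "confidence" (0 to 1); they miss things now and then, are a little off and sometimes report something else, mostly with a low value. They report only what shows in the picture. A call takes as long as a camera call. They do not tell look-alikes from the thing itself.
- spotter.recognise(camera, thing): "at" ([x, y, z] in m, in the coordinates of the camera as it stood for that picture, good to about 4 mm: the middle of the surface that is visible of it).
- spotter.tip_of(camera, thing): "at" ([x, y, z] in m, in the coordinates of the camera as it stood for that picture, good to about 4 mm: a listed point, or the origin of a listed thing).
The state is a dict: "time_s": time; "q": joint angles; "dq": joint speeds; "joint_efforts": joint torques, N m; "eef_pos": TCP position; "eef_rot": TCP orientation; "wrist_force": force on the tool from outside, world axes, zero at the start; "torque": the same for the moment, N m; "opening": opening from 0.0 (shut) to 1.0 (fully open).
Only numpy, scipy, OpenCV 4.12 (cv2) and the standard library are available. Lean on these libraries where they do the work, as an engineer would, in place of code of your own. Each camera call takes 0.05 s, during which the arm holds its last target. There are 200 camera calls.

## Working session

There is one attempt and no reset: what is moved stays moved. The work goes in short steps, Python scripts to look and compute and a shell command to move; the robot and the scene stay as the last step left them, time stands still between calls to the robot, and variables do not carry over. Pictures are saved under pics/ and viewed, about 8 in all and at most 12, crops included, and the job is handed in when it is done.

```bash
mkdir -p pics; cat > h.py <<'E'
import numpy as np, cv2
from bench import monitor, imaging, order, spotter, ctrl
from scipy.spatial.transform import Rotation as R
def q2R(q): return R.from_quat([q[1],q[2],q[3],q[0]]).as_matrix()
def cam(n,save=None):
    c=imaging.camera(n); c['R']=q2R(c['orientation']); c['o']=np.array(c['origin'])
    c['f']=240/np.tan(np.radians(c['vfov'])/2)
    if save: cv2.imwrite('pics/'+save,cv2.cvtColor(c['img'],cv2.COLOR_RGB2BGR))
    return c
def W(c,p): return c['R']@np.array(p)+c['o']
def px(c,w):
    p=c['R'].T@(np.array(w)-c['o']); return c['f']*p[:2]/p[2]+[c['cx'],c['cy']]
def ray(c,u,v,z=None):
    d=c['R']@np.array([(u-c['cx'])/c['f'],(v-c['cy'])/c['f'],1.])
    return d if z is None else c['o']+d*(z-c['o'][2])/d[2]
def find(c,n,t,top=3):
    for k in ('tip_of','recognise'):
        try: r=getattr(spotter,k)(n,t)
        except Exception as e: print(n,t,k,'ERR',e); continue
        for d in r[:top]:
            w=W(c,d['at']); print(n,t,k,round(d['confidence'],2),np.round(w*1000),np.round(px(c,w)))
E
cat > a.py <<'E'
from h import *
for n in ('scene','side','wrist'):
    c=cam(n,n+'0.png'); print(n,c['o'].round(3),c['R'][:,2].round(2),c['f'])
    if n=='wrist': continue
    for t in ('long_board_mid','short_board_mid','easel','slot_long_floor','slot_short_floor','rack_board_mid','rack','cover_hinge','cover_bar','glue_can','polish_tin','dye_jar'): find(c,n,t)
a=[cv2.imread(f'pics/{n}0.png') for n in ('scene','side')]
o=monitor.get_obs(); print(o['time_s'],o['eef_pos'],o['eef_rot'],ctrl.tcp_to_grasp)
E
python3 a.py
```

```text
scene [1.043 0.523 1.069] [-0.44 -0.49 -0.75] 566.1585092222438
scene long_board_mid tip_of 0.64 [ 446. -365.   78.] [262. 174.]
scene long_board_mid recognise 0.88 [ 446. -358.   85.] [264. 174.]
scene short_board_mid tip_of 0.81 [ 478. -210.   79.] [292. 213.]
scene short_board_mid tip_of 0.74 [ 287. -246.    5.] [339. 189.]
scene short_board_mid tip_of 0.66 [ 264. -412.    6.] [305. 155.]
scene short_board_mid recognise 0.87 [353. -33.  10.] [380. 246.]
scene short_board_mid recognise 0.76 [ 477. -229.   97.] [287. 203.]
scene short_board_mid recognise 0.76 [ 293. -429.   13.] [293. 154.]
scene easel tip_of 0.72 [ 478. -289.    1.] [274. 217.]
scene easel tip_of 0.6 [664. 130. 301.] [334. 288.]
scene easel recognise 0.88 [ 498. -276.    9.] [271. 222.]
scene slot_long_floor tip_of 0.95 [532. 206.   6.] [404. 357.]
scene slot_long_floor recognise 0.7 [513. 202.  39.] [410. 342.]
scene slot_short_floor tip_of 0.9 [514.  80.   7.] [367. 314.]
scene slot_short_floor tip_of 0.64 [580. 417.   1.] [470. 448.]
scene slot_short_floor recognise 0.79 [484.  82.  38.] [378. 299.]
scene slot_s
[... 2963 characters left out ...]
r recognise 0.62 [458. 223.  39.] [255. 231.]
side glue_can tip_of 0.59 [ 399. -566.   -1.] [437. 407.]
side glue_can recognise 0.83 [ 377. -587.   80.] [441. 387.]
side polish_tin tip_of 0.84 [693. -28.   1.] [371. 253.]
side polish_tin recognise 0.52 [ 436. -374.  105.] [389. 312.]
side polish_tin recognise 0.29 [ 454. -317.    8.] [375. 331.]
side dye_jar tip_of 0.95 [422. 397.   0.] [217. 223.]
side dye_jar tip_of 0.6 [ 447. -358.   75.] [387. 318.]
side dye_jar recognise 0.68 [411. 376.  45.] [216. 214.]
wrist [0.575 0.074 0.374] [-0.   -0.29 -0.96] 361.17882385216194
2.55 [5.75032046e-01 1.22632943e-05 2.09803285e-01] [1.32469890e-05 7.07113816e-01 7.07099746e-01 1.25844762e-05] 0.0187
```

View pics/scene0.png

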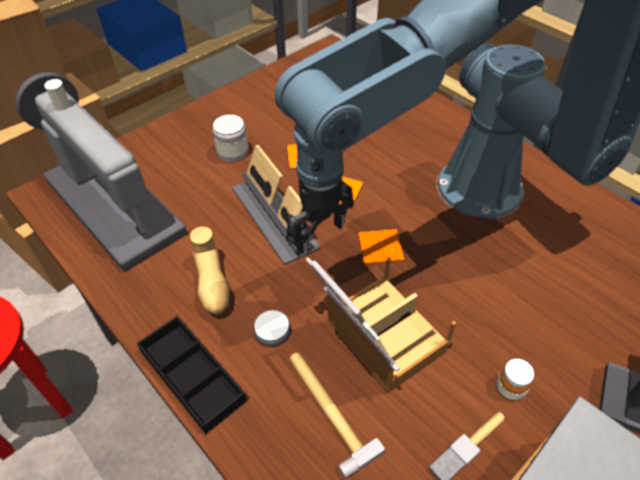

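View pics/side0.png

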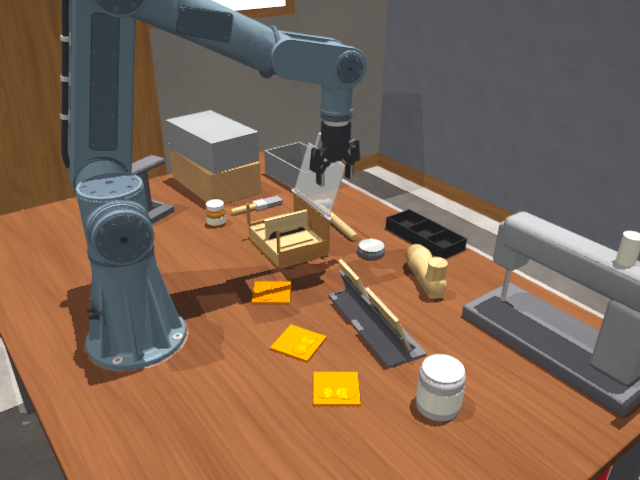

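The side view shows the plywood boards on the easel: long at about (387,317), short at about (355,282). Three flat orange look-alikes lie on the bench at (272,293), (298,341) and (335,388). The plywood boards leaning on the easel fit the description and the orange ones don't. In the rack, the long slot is on the left (y≈209), the taken one in the middle, and the short one on the right (y≈83). I'll move above the easel and look from near.

```bash
python3 -m pendant '[[[-18,-45,8,-2,85],[-18,-45,8,-2,85],[-18,-45,8,-2,85],[-18,-45,8,-2,85],[-18,-45,8,-2,85],[-18,-45,8,-2,60],[-18,-30,8,0,60],[0,0,0,0,50]]]'
cat > b.py <<'E'
from h import *
o=monitor.get_obs(); print(o['time_s'],np.round(o['eef_pos'],4),np.round(o['eef_rot'],3))
for n in ('wrist','scene','side'):
    c=cam(n,n+'1.png')
    for t in ('long_board_mid','short_board_mid','easel')+(('slot_long_floor','slot_short_floor') if n!='wrist' else ()): find(c,n,t,2)
w=cv2.imread('pics/wrist1.png');s=cv2.resize(cv2.imread('pics/scene1.png')[120:260,190:350],None,fx=2.5,fy=2.5,interpolation=2)
out=np.zeros((480,800,3),np.uint8); out[:350,:400]=s; out[:,400:]=cv2.resize(w,None,fx=.83,fy=.83)[:398][:,:400] if 0 else 0
out[:300,400:]=cv2.resize(w,(400,300)); cv2.imwrite('pics/c1.png',out)
E
python3 b.py
```

```text
time_s: 3.55
eef_pos: [0.4482, -0.3023, 0.2665]
eef_rot: [0.001, 0.778, 0.628, -0.0]
wrist_force: [-1.0, -0.1, 0.2]
opening: 0.587
3.55 [ 0.4482 -0.3023  0.2665] [ 0.001  0.778  0.628 -0.   ]
wrist long_board_mid tip_of 0.66 [ 445. -358.   78.] [326. 256.]
wrist long_board_mid recognise 0.69 [ 443. -349.   96.] [322. 255.]
wrist short_board_mid tip_of 0.71 [ 262. -408.    6.] [194. 301.]
wrist short_board_mid tip_of 0.67 [ 476. -211.   75.] [326. 102.]
wrist short_board_mid recognise 0.81 [ 261. -400.   11.] [190. 297.]
wrist short_board_mid recognise 0.68 [354. -85.   5.] [184.   7.]
wrist easel tip_of 0.6 [ 473. -286.   -5.] [334. 172.]
wrist easel recognise 0.72 [ 494. -268.    4.] [349. 154.]
scene long_board_mid tip_of 0.73 [ 447. -364.   76.] [263. 175.]
scene long_board_mid recognise 0.78 [ 449. -357.   85.] [263. 175.]
scene long_board_mid recognise 0.7 [439. 398.  64.] [514. 379.]
scene short_board_mid tip_of 0.95 [ 482. -209.   80.] [291. 214.]
scene short_board_mid tip_of 0.92 [ 286. -242.    6.] [340. 190.]
scene short_board_mid recognise 0.9 [ 268. -405.   10.] [305. 156
[... 808 characters left out ...]
3.] [272. 293.]
side short_board_mid recognise 0.9 [ 284. -244.   12.] [298. 342.]
side short_board_mid recognise 0.74 [ 259. -413.    7.] [336. 390.]
side easel tip_of 0.7 [ 475. -286.    1.] [373. 324.]
side easel tip_of 0.54 [515. 148.  54.] [286. 231.]
side easel recognise 0.6 [ 458. -321.    6.] [378. 332.]
side slot_long_floor tip_of 0.72 [525. 215.  11.] [276. 233.]
side slot_long_floor recognise 0.46 [461. 226.  40.] [256. 229.]
side slot_long_floor recognise 0.27 [587. 410.  16.] [259. 204.]
side slot_short_floor tip_of 0.64 [512.  85.   6.] [297. 254.]
side slot_short_floor tip_of 0.15 [ 480. -210.   77.] [356. 283.]
side slot_short_floor recognise 0.76 [499.  94.  41.] [292. 244.]
```

View pics/c1.png

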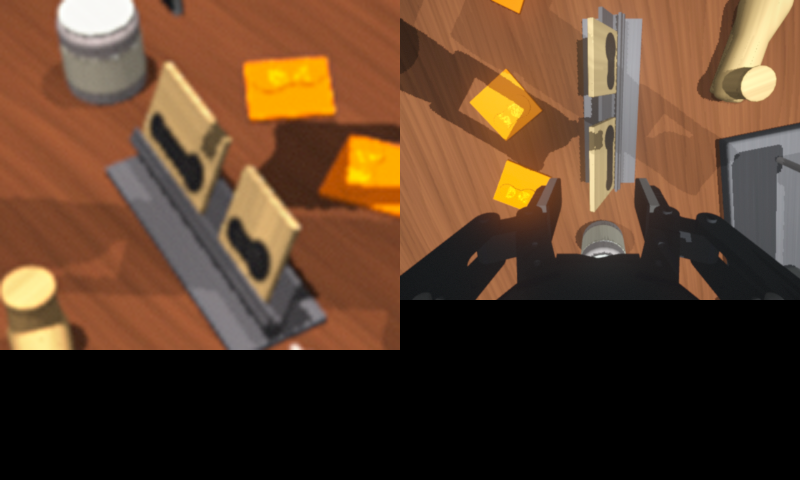

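The crop confirms it: the plywood long board (nearer the can, crop (180,130)) and the short board (crop (260,230)) stand on the easel. The orange ones lie flat on the bench. I'll take the long board first.

```bash
python3 -m pendant '[[[-12,-56,-20,0,50],[0,0,-50,0,50],[0,0,-45,0,50],[0,0,-35,0,50],[0,0,-20,0,50],[0,0,-11,0,50],[0,0,0,0,50]]]'
cat > b.py <<'E'
from h import *
import sys
o=monitor.get_obs(); print(o['time_s'],np.round(o['eef_pos'],4),np.round(o['eef_rot'],3),o['opening'])
c=cam('wrist','w2.png'); c=cam('scene','s2.png'); d=cam('side','d2.png')
a=cv2.resize(cv2.imread('pics/s2.png')[110:240,200:330],(400,400),interpolation=2)
b=cv2.resize(cv2.imread('pics/d2.png')[230:370,320:460],(400,400),interpolation=2)
cv2.imwrite('pics/c2.png',np.hstack([a,b]))
E
python3 b.py
```

```text
time_s: 5.88
eef_pos: [0.4368, -0.3557, 0.0844]
eef_rot: [-0.001, 0.777, 0.629, -0.0]
wrist_force: [-0.4, -0.1, -0.1]
opening: 0.587
5.875 [ 0.4368 -0.3557  0.0844] [-0.001  0.777  0.629 -0.   ] 0.5870553031484892
```

View pics/c2.png

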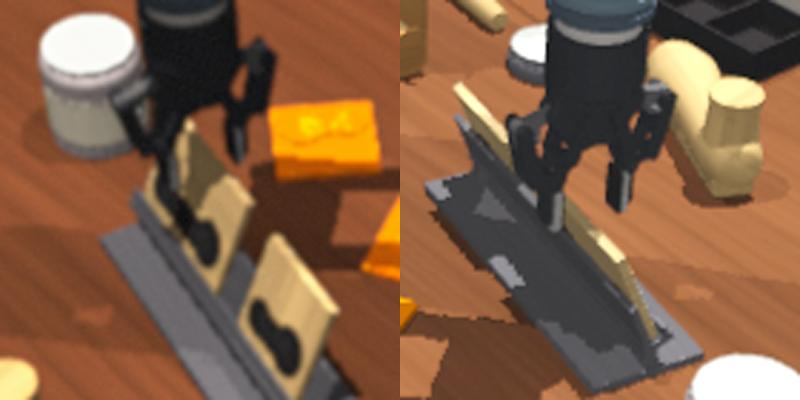

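```bash
python3 -m pendant '[[[0,0,0,0,29],[0,0,0,0,29],[5,-1,1,0,27],[5,-1,1,0,24],[5,-1,1,0,21],[5,-1,1,0,18],[4,-1,1,0,16],[4,-1,0,0,14]]]' ; python3 -m pendant '[[[0,0,0,0,14],[0,0,0,0,0],[0,0,0,0,0],[0,0,0,0,0]]]'
python3 b.py
```

```text
time_s: 7.02
eef_pos: [0.4654, -0.3621, 0.0898]
eef_rot: [0.0, 0.777, 0.629, 0.0]
wrist_force: [0.7, 0.1, 0.6]
opening: 0.163
time_s: 7.52
eef_pos: [0.4646, -0.3619, 0.0898]
eef_rot: [-0.0, 0.777, 0.629, -0.0]
wrist_force: [-3.2, 0.6, 3.8]
opening: 0.076
7.525 [ 0.4646 -0.3619  0.0898] [-0.     0.777  0.629 -0.   ] 0.07630647801442951
```

View pics/c2.png

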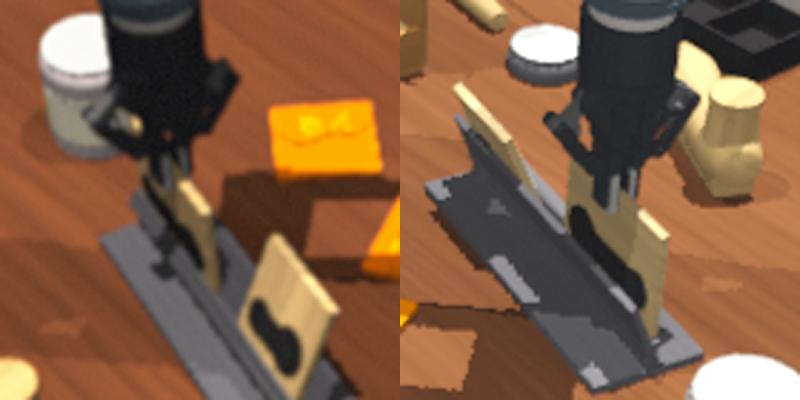

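```bash
python3 -m pendant '[[[0,0,20,0,0],[0,0,40,0,0],[0,0,50,0,0],[0,0,50,0,0],[5,40,0,7,0],[5,48,0,8,0],[5,48,0,8,0],[5,48,0,8,0]]]' ; python3 -m pendant '[[[6,50,0,8,0],[6,50,0,8,0],[6,50,0,8,0],[6,50,0,8,0],[6,50,0,8,0],[6,50,0,8,0],[6,50,0,8,0],[3,40,0,7,0]]]'
python3 -m pendant '[[[0,0,0,0,0],[0,0,0,0,0]]]'
cat > e.py <<'E'
from h import *
o=monitor.get_obs(); print(o['time_s'],np.round(o['eef_pos'],4),np.round(o['eef_rot'],3),o['opening'],np.round(o['q'],2))
r=q2R(o['eef_rot']); print('jaw deg',np.degrees(np.arctan2(r[1,1],r[0,1])))
for n in ('wrist','scene','side'):
    c=cam(n,n+'3.png')
    for t in ('slot_long_floor','slot_short_floor','rack','cover_hinge','cover_bar'): find(c,n,t,1)
E
python3 e.py
```

```text
time_s: 8.68
eef_pos: [0.4857, -0.1766, 0.2513]
eef_rot: [0.001, 0.579, 0.815, 0.0]
wrist_force: [-0.2, 0.6, -1.0]
opening: 0.076
time_s: 9.68
eef_pos: [0.5305, 0.2145, 0.2513]
eef_rot: [0.001, 0.067, 0.998, 0.001]
wrist_force: [0.9, -0.6, -2.1]
opening: 0.08
time_s: 9.93
eef_pos: [0.5302, 0.212, 0.2506]
eef_rot: [0.001, 0.07, 0.998, 0.0]
wrist_force: [0.5, 0.3, -0.9]
opening: 0.072
9.925 [0.5302 0.212  0.2506] [0.001 0.07  0.998 0.   ] 0.07158710983680391 [ 0.17  0.14  1.57 -0.    1.43 -1.26]
jaw deg 81.97692261224297
wrist slot_long_floor tip_of 0.82 [521. 213.   8.] [316. 186.]
wrist slot_long_floor recognise 0.83 [512. 208.  39.] [309. 183.]
wrist slot_short_floor tip_of 0.94 [505.  86.   8.] [202. 188.]
wrist slot_short_floor recognise 0.67 [500.  85.  38.] [191. 188.]
wrist rack recognise 0.63 [598.  92. 114.] [197. 306.]
wrist cover_hinge tip_of 0.81 [598. 139. 120.] [246. 301.]
wrist cover_hinge recognise 0.84 [596.  93. 120.] [195. 307.]
wrist cover_bar recognise 0.8 [605.  80. 154.] [168. 337.]
scene slot_long_floor tip_of 0.55 [530. 206.   9.] [405. 355.]
scene slot_short_
[... 350 characters left out ...]
r_bar tip_of 0.75 [663. 133. 302.] [336. 288.]
scene cover_bar recognise 0.81 [646. 155. 252.] [351. 307.]
side slot_long_floor tip_of 0.58 [527. 211.  11.] [277. 234.]
side slot_long_floor recognise 0.49 [461. 224.  39.] [256. 230.]
side slot_short_floor tip_of 0.96 [512.  86.   9.] [297. 253.]
side slot_short_floor recognise 0.56 [499.  95.  40.] [292. 244.]
side rack tip_of 0.86 [522. 150.   0.] [287. 246.]
side rack recognise 0.63 [605. 101. 136.] [320. 203.]
side cover_hinge tip_of 0.8 [598. 140. 118.] [310. 204.]
side cover_hinge recognise 0.75 [604. 101. 136.] [320. 203.]
side cover_bar tip_of 0.92 [662. 133. 302.] [330. 140.]
side cover_bar recognise 0.93 [625. 126. 202.] [321. 177.]
```

View pics/wrist3.png

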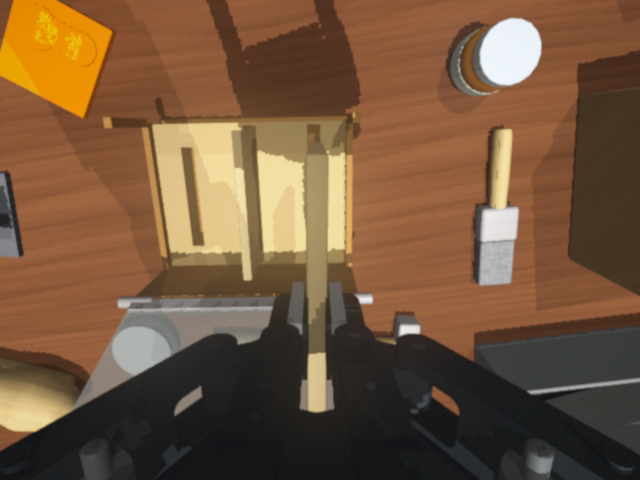

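```bash
cat > f.py <<'E'
from h import *
c=cam('wrist')
g=cv2.cvtColor(c['img'],cv2.COLOR_RGB2GRAY)
a=ray(c,186.5,147.5,.04);b=ray(c,198,245,.04);print('short ends',a.round(4),b.round(4),np.linalg.norm(a-b),'mid',(a+b)/2,np.degrees(np.arctan2(*(b-a)[[1,0]])))
for v in (126,130,134,138): print(v,g[v,296:330])
for v in (160,180,200,220,235): print(v,g[v,175:215])
for u,v in ((308,124),(320,124),(314,124)): print(ray(c,u,v,.04).round(4))
E
python3 f.py
```

```text
short ends [0.4586 0.091  0.04  ] [0.5611 0.0786 0.04  ] 0.10325909737000177 mid [0.50981436 0.08478773 0.04      ] -6.890133341376573
126 [131 131 131 131 131 131 131 130 131 130 122  99  88  87  87  87  86  87
  88  88  86  87  89  96 116 128 129 130 130 130 130 130 130 129]
130 [133 132 132 132 131 132 131 131 131 130 123 103  88  85  86  85  85  84
  85  84  84  85  85  96 116 128 131 130 130 129 130 130 130 130]
134 [132 132 133 133 132 132 133 133 132 131 124 107  98 104 106 106 105 106
 102  93  89  87  89  95 113 127 131 131 132 131 131 131 131 131]
138 [133 134 134 134 134 133 133 133 134 132 127 114 109 112 114 113 113 107
  95  89  90  88  89  96 113 127 131 131 131 132 131 132 132 132]
160 [199 199 199 199 199 197 185 138 100  95  96  97  96  96  95  97 102 125
 157 175 195 200 201 201 201 201 202 207 216 221 220 220 220 220 221 220
 220 221 221 221]
180 [199 199 200 200 200 200 200 200 191 160 116  99  99 100  99  97  98  99
 102 123 155 175 193 201 202 202 202 203 202 203 203 203 204 209 219 222
 222 222 222 222]
200 [200 200 201 200 201 201 201 201 201 201 199 186 137 102  99  99  99  97
  98  99 101 112 135 161 184 198 203 203 203 203 202 203 203 203 203 203
 204 204 204 204]
220 [200 201 201 201 201 200 201 201 201 202 202 202 201 192 159 114  96  97
  97  96  97  95  97 108 132 161 181 198 203 204 203 204 203 204 204 203
 203 204 204 204]
235 [200 200 200 200 200 201 200 200 200 200 201 201 201 201 200 190 152 108
  94  95  95  94  94  92  94  96 100 122 165 196 202 203 203 203 203 203
 203 203 203 203]
[0.4532 0.2154 0.04  ]
[0.4548 0.2272 0.04  ]
[0.454  0.2213 0.04  ]
```

```bash
cat > f2.py <<'E'
from h import *
c=cam('wrist'); o=monitor.get_obs(); t=np.array(o['eef_pos']); print(t)
P=[ray(c,u,v,.04) for u,v in ((187.7,160),(190.1,180),(192.4,200),(194.8,220),(197,235))]
d=P[-1]-P[0]; print('rack yaw',np.degrees(np.arctan2(d[1],d[0])))
f=ray(c,317,143,t[2]+.039); e=ray(c,317,411,t[2]+.039); print('board top ends',f,e,np.linalg.norm(f-e),(f+e)/2-t)
g=cv2.cvtColor(c['img'],cv2.COLOR_RGB2GRAY); print(g[136:156,312],g[136:156,322],g[400:420,317])
E
python3 f2.py
```

```text
[0.53001013 0.21200753 0.24977985]
rack yaw -6.549841559030083
board top ends [0.46273789 0.2226506  0.28877985] [0.57117643 0.20749203 0.28877985] 0.10949291521461486 [-0.01305298  0.00306379  0.039     ]
[113 114 112 111 110 110 108 103 104 104 104 106 106 104 104 107 106 111
 126 140] [131 131 131 132 132 132 128 120 111 106 105 105 103 103 105 106 107 110
 124 137] [195 195 195 195 195 194 194 194 195 193 189 166 110  52  36  35  32  33
  34  33]
```

```bash
python3 -m pendant '[[[-4,0,-10,1,0],[-4,0,-30,0,0],[0,0,-35,0,0],[0,0,-35,0,0],[0,0,-25,0,0],[0,0,-10,0,0],[0,0,0,0,0],[0,0,0,0,0]]]'
cat > g.py <<'E'
from h import *
o=monitor.get_obs(); print(o['time_s'],np.round(o['eef_pos'],4),o['wrist_force'])
r=q2R(o['eef_rot']); print('jaw deg',np.degrees(np.arctan2(r[1,1],r[0,1])))
c=cam('wrist','w4.png'); cam('scene','s4.png'); cam('side','d4.png')
a=cv2.resize(cv2.imread('pics/w4.png')[80:280,220:420],(400,400),interpolation=2)
b=cv2.resize(cv2.imread('pics/d4.png')[170:270,230:330],(400,400),interpolation=2)
cv2.imwrite('pics/c4.png',np.hstack([a,b]))
E
python3 g.py
```

```text
time_s: 12.68
eef_pos: [0.5229, 0.2122, 0.106]
eef_rot: [0.001, 0.061, 0.998, 0.0]
wrist_force: [0.6, -0.2, -0.0]
opening: 0.078
12.675 [0.5229 0.2122 0.106 ] [ 0.55129992 -0.21072078 -0.03767676]
jaw deg 83.01291441181826
```

View pics/c4.png

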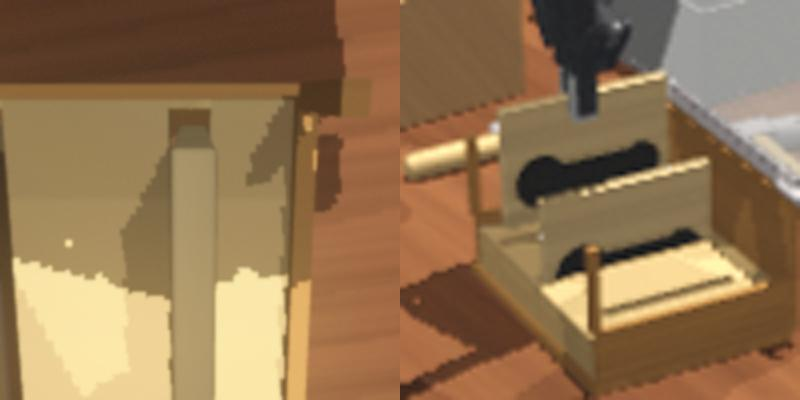

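```bash
python3 -m pendant '[[[0,0,-6,0,0],[0,0,-6,0,0],[0,0,-5,0,0],[0,0,0,0,0]]]'; python3 -m pendant '[[[0,0,-6,0,0],[0,0,-6,0,0],[0,0,-6,0,0],[0,0,-3,0,0],[0,0,0,0,0]]]'
```

```text
time_s: 13.32
eef_pos: [0.5214, 0.2119, 0.087]
eef_rot: [-0.001, 0.061, 0.998, -0.0]
wrist_force: [-0.1, 0.4, -1.1]
opening: 0.076
time_s: 13.95
eef_pos: [0.5218, 0.212, 0.0664]
eef_rot: [-0.0, 0.061, 0.998, -0.0]
wrist_force: [-0.2, -0.1, -2.0]
opening: 0.071
```

```bash
python3 -m pendant '[[[0,0,-1,0,0],[0,0,0,0,0]]]'; python3 -m pendant '[[[0,0,-1,0,0],[0,0,0,0,0]]]';python3 -m pendant '[[[0,0,-1,0,0],[0,0,0,0,0]]]'
```

```text
time_s: 14.2
eef_pos: [0.5221, 0.212, 0.0659]
eef_rot: [0.0, 0.061, 0.998, 0.0]
wrist_force: [-0.1, -0.5, -1.1]
opening: 0.072
time_s: 14.45
eef_pos: [0.522, 0.212, 0.0648]
eef_rot: [-0.0, 0.061, 0.998, 0.0]
wrist_force: [-0.7, -0.1, -0.9]
opening: 0.078
time_s: 14.7
eef_pos: [0.5219, 0.212, 0.0637]
eef_rot: [-0.0, 0.061, 0.998, -0.0]
wrist_force: [-0.8, -0.6, -1.6]
opening: 0.078
```

```bash
for i in 1; do :; done; python3 -m pendant '[[[0,0,-1,0,0],[0,0,0,0,0]]]'; python3 -m pendant '[[[0,0,-1,0,0],[0,0,0,0,0]]]'
```

```text
time_s: 14.95
eef_pos: [0.5221, 0.2121, 0.0629]
eef_rot: [0.0, 0.061, 0.998, 0.0]
wrist_force: [-0.1, -0.1, 1.4]
opening: 0.076
time_s: 15.2
eef_pos: [0.5222, 0.2122, 0.0629]
eef_rot: [0.0, 0.061, 0.998, 0.0]
wrist_force: [-4.4, 0.0, 7.7]
opening: 0.079
```

```bash
python3 g.py; python3 - <<'E'
from h import *
c=cam('side'); find(c,'side','rack_board_mid',3); find(c,'side','long_board_mid',3)
t=np.array(monitor.get_obs()['eef_pos'])
E
```

```text
15.2 [0.5222 0.2122 0.0629] [-4.4341297   0.04229305  7.69039539]
jaw deg 83.01331538759729
side rack_board_mid tip_of 0.61 [516. 146.  59.] [286. 229.]
side rack_board_mid recognise 0.6 [513. 140.  75.] [286. 225.]
side rack_board_mid recognise 0.19 [603.  98. 138.] [320. 203.]
side long_board_mid tip_of 0.87 [529. 213.  57.] [277. 220.]
side long_board_mid recognise 0.86 [501. 216.  85.] [269. 213.]
```

```bash
python3 -m pendant '[[[0,0,0,0,14],[0,0,0,0,24],[0,0,0,0,24],[0,0,20,0,24],[0,0,50,0,24],[0,0,60,0,40],[0,0,60,0,50],[0,-20,10,0,50]]]'
python3 - <<'E'
from h import *
for n in ('side','scene','wrist'):
    c=cam(n,n+'5.png')
    for t in ('long_board_mid','short_board_mid'): find(c,n,t,4)
a=cv2.resize(cv2.imread('pics/wrist5.png'),(533,400))
b=cv2.resize(cv2.imread('pics/side5.png')[170:270,230:330],(267,267),interpolation=2)
o=np.zeros((400,800,3),np.uint8);o[:,:533]=a;o[:267,533:]=b;cv2.imwrite('pics/c5.png',o)
E
```

```text
time_s: 16.6
eef_pos: [0.5246, 0.193, 0.2674]
eef_rot: [0.005, 0.06, 0.998, 0.001]
wrist_force: [0.5, -0.8, -0.9]
opening: 0.585
side long_board_mid tip_of 0.69 [659. 133. 304.] [330. 140.]
side long_board_mid tip_of 0.58 [531. 214.  58.] [278. 219.]
side long_board_mid tip_of 0.58 [575. 419.   5.] [255. 207.]
side long_board_mid recognise 0.96 [513. 213.  84.] [272. 213.]
side long_board_mid recognise 0.58 [ 683. -271.   58.] [432. 274.]
side short_board_mid tip_of 0.98 [ 266. -407.    3.] [336. 388.]
side short_board_mid tip_of 0.84 [352. -33.   2.] [273. 293.]
side short_board_mid tip_of 0.69 [ 286. -239.    6.] [298. 342.]
side short_board_mid tip_of 0.63 [528. 214.  56.] [277. 220.]
side short_board_mid recognise 0.74 [344. -42.   6.] [272. 294.]
side short_board_mid recognise 0.73 [ 284. -242.   10.] [298. 342.]
side short_board_mid recognise 0.62 [ 260. -411.   11.] [335. 388.]
scene long_board_mid tip_of 0.91 [529. 210.  53.] [408. 346.]
scene long_board_mid recognise 0.73 [526. 213.  83.] [412. 338.]
scene short_board_mid tip_of 0.89 [ 287. -244.    1.] [340. 190.]
scene short_board_mid tip_of 0.74 [ 481. -212.   79.] [291. 213.]
scene short_board_mid tip_of 0.73 [ 262. -409.    8.] [306. 154.]
scene short_board_mid tip_of 0.67 [532. 207.   9.] [404. 357.]
scene short_board_mid recognise 0.93 [ 292. -240.    8.] [340. 191.]
scene short_board_mid recognise 0.71 [ 483. -207.   88.] [291. 212.]
scene short_board_mid recognise 0.71 [ 268. -407.    9.] [305. 155.]
scene short_board_mid recognise 0.6 [352. -37.  10.] [379. 245.]
wrist long_board_mid tip_of 0.86 [525. 217.  56.] [339. 202.]
wrist long_board_mid tip_of 0.45 [ 717. -227.    3.] [ 29. 371.]
wrist long_board_mid recognise 0.66 [520. 217. 100.] [343. 206.]
wrist long_board_mid recognise 0.51 [612. 159. 143.] [290. 326.]
wrist short_board_mid tip_of 0.59 [349. -29.   5.] [89. 58.]
wrist short_board_mid recognise 0.59 [348. -30.   7.] [86. 57.]
```

View pics/c5.png

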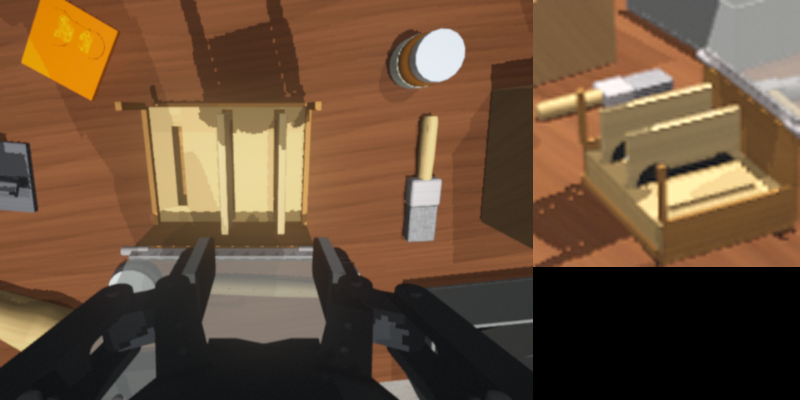

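```bash
python3 -m pendant '[[[-4,-30,0,-8,50],[-5,-34,0,-8,50],[-5,-34,0,-8,50],[-5,-34,0,-8,50],[-5,-34,0,-8,50],[-5,-34,0,-8,50],[-4,-34,0,-8,50],[-4,-34,0,-8,50]]]';python3 -m pendant '[[[-4,-34,0,-8,50],[-4,-34,0,-8,50],[-4,-34,0,-8,50],[-3,-30,0,-7,50],[0,0,-40,0,50],[0,0,-50,0,50],[0,0,0,0,50],[0,0,0,0,50]]]'
python3 - <<'E'
from h import *
c=cam('wrist','w6.png'); find(c,'wrist','short_board_mid',4)
o=monitor.get_obs(); print(o['eef_pos']); r=q2R(o['eef_rot']); print('jaw deg',np.degrees(np.arctan2(r[1,1],r[0,1])))
E
```

```text
time_s: 18.35
eef_pos: [0.4848, -0.0771, 0.262]
eef_rot: [0.0, 0.583, 0.813, 0.0]
wrist_force: [0.6, 0.7, 0.2]
opening: 0.584
time_s: 19.35
eef_pos: [0.4709, -0.2085, 0.1736]
eef_rot: [0.001, 0.777, 0.629, 0.0]
wrist_force: [0.3, 0.6, 0.1]
opening: 0.583
wrist short_board_mid tip_of 0.96 [ 264. -408.    5.] [174. 415.]
wrist short_board_mid tip_of 0.9 [ 288. -239.    5.] [143. 275.]
wrist short_board_mid tip_of 0.74 [ 477. -207.   74.] [324. 225.]
wrist short_board_mid tip_of 0.57 [350. -31.   3.] [130.  32.]
wrist short_board_mid recognise 0.92 [ 290. -238.    8.] [143. 275.]
wrist short_board_mid recognise 0.76 [ 475. -203.   94.] [321. 228.]
wrist short_board_mid recognise 0.61 [348. -37.   8.] [127.  39.]
wrist short_board_mid recognise 0.56 [ 258. -433.   10.] [175. 437.]
[ 0.47138526 -0.20883601  0.17424275]
jaw deg -11.98139272147855
```

```bash
python3 -m pendant '[[[-1,1,-35,0,50],[0,0,-30,0,50],[0,0,-16,0,50],[0,0,-7,0,50],[0,0,0,0,40],[0,0,0,0,29],[0,0,0,0,29],[0,0,0,0,29]]]'; python3 -m pendant '[[[5,-1,1,0,27],[5,-1,1,0,24],[5,-1,1,0,21],[5,-1,1,0,18],[4,-1,1,0,16],[4,-1,0,0,14],[0,0,0,0,14],[0,0,0,0,0]]]' ; python3 -m pendant '[[[0,0,0,0,0],[0,0,0,0,0],[0,0,0,0,0]]]'
python3 b.py
```

```text
time_s: 20.5
eef_pos: [0.4693, -0.2072, 0.0843]
eef_rot: [0.0, 0.777, 0.629, 0.0]
wrist_force: [0.0, 0.2, 0.1]
opening: 0.342
time_s: 21.5
eef_pos: [0.4964, -0.2128, 0.0888]
eef_rot: [-0.001, 0.777, 0.629, -0.0]
wrist_force: [-2.1, 0.4, 3.0]
opening: 0.078
time_s: 21.88
eef_pos: [0.4966, -0.2129, 0.0887]
eef_rot: [-0.0, 0.777, 0.629, -0.0]
wrist_force: [-3.2, 0.3, 2.5]
opening: 0.075
21.875 [ 0.4966 -0.2129  0.0887] [-0.     0.777  0.629 -0.   ] 0.07494986639030049
```

View pics/c2.png

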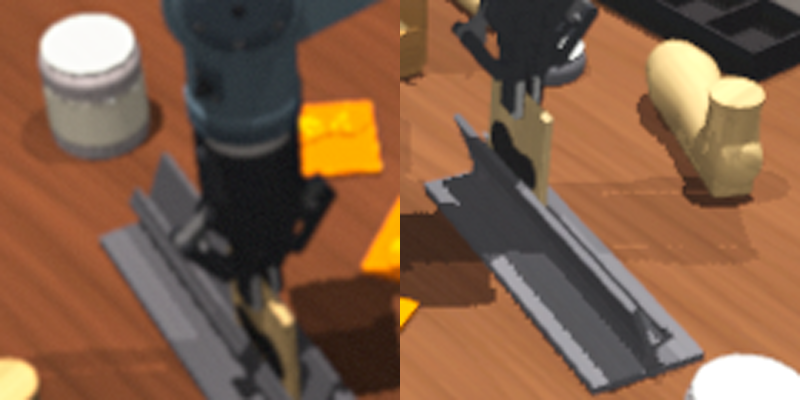

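```bash
python3 -m pendant '[[[0,0,20,0,0],[0,0,40,0,0],[0,0,50,0,0],[0,0,50,0,0],[1,25,0,9,0],[1,30,0,9,0],[1,30,0,10,0],[1,30,0,10,0]]]' ; python3 -m pendant '[[[2,32,0,10,0],[2,32,0,10,0],[2,32,0,10,0],[2,32,0,9,0],[1,30,0,9,0],[0,24,0,9,0],[0,0,0,0,0],[0,0,0,0,0]]]'
python3 -m pendant '[[[0,0,-40,0,0],[0,0,-40,0,0],[0,0,-30,0,0],[0,0,-20,0,0],[0,0,-10,0,0],[0,0,0,0,0],[0,0,0,0,0]]]'
sed -i 's/\[80:280,220:420\]/[80:280,220:420]/' g.py; python3 g.py
```

```text
time_s: 23.02
eef_pos: [0.5017, -0.097, 0.2486]
eef_rot: [0.001, 0.528, 0.85, 0.001]
wrist_force: [1.2, 0.0, -0.9]
opening: 0.076
time_s: 24.02
eef_pos: [0.5103, 0.0836, 0.2486]
eef_rot: [0.0, 0.062, 0.998, -0.0]
wrist_force: [0.2, -0.6, -1.7]
opening: 0.077
time_s: 24.9
eef_pos: [0.5109, 0.0837, 0.1098]
eef_rot: [0.001, 0.061, 0.998, -0.0]
wrist_force: [0.2, 0.1, -0.5]
opening: 0.08
24.9 [0.5109 0.0837 0.1098] [ 0.19023535  0.08477584 -0.50854812]
jaw deg 82.9583072869624
```

View pics/c4.png

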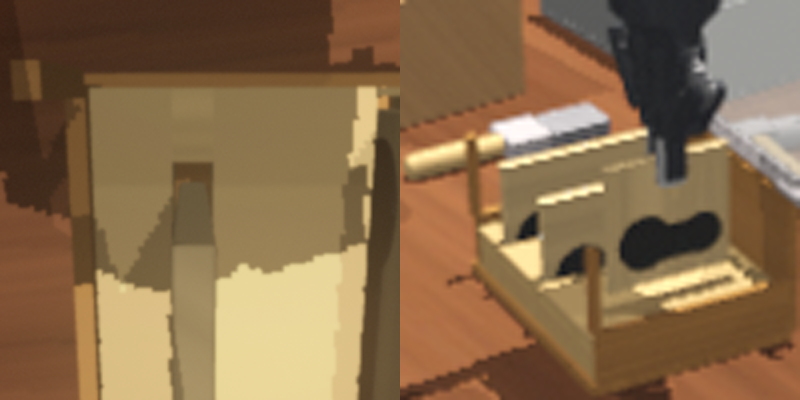

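```bash
python3 -m pendant '[[[0,1,-6,0,0],[0,0,-6,0,0],[0,0,-6,0,0],[0,0,0,0,0]]]'; python3 -m pendant '[[[0,0,-6,0,0],[0,0,-6,0,0],[0,0,-6,0,0],[0,0,-5,0,0],[0,0,-3,0,0],[0,0,0,0,0]]]'; python3 -m pendant '[[[0,0,-1,0,0],[0,0,0,0,0]]]'; python3 -m pendant '[[[0,0,-1,0,0],[0,0,0,0,0]]]'
```

```text
time_s: 25.55
eef_pos: [0.5093, 0.0851, 0.0899]
eef_rot: [-0.001, 0.061, 0.998, -0.0]
wrist_force: [-0.1, -0.6, -0.7]
opening: 0.081
time_s: 26.3
eef_pos: [0.5099, 0.085, 0.0645]
eef_rot: [-0.0, 0.061, 0.998, -0.0]
wrist_force: [0.0, 0.1, -1.1]
opening: 0.076
time_s: 26.55
eef_pos: [0.5102, 0.085, 0.0639]
eef_rot: [0.0, 0.061, 0.998, 0.0]
wrist_force: [-0.2, 0.2, -0.4]
opening: 0.077
time_s: 26.8
eef_pos: [0.5099, 0.085, 0.0628]
eef_rot: [-0.0, 0.061, 0.998, -0.0]
wrist_force: [1.0, -0.9, -1.6]
opening: 0.079
```

```bash
python3 -m pendant '[[[0,0,-1,0,0],[0,0,0,0,0]]]'; python3 -m pendant '[[[0,0,-1,0,0],[0,0,0,0,0]]]'
```

```text
time_s: 27.05
eef_pos: [0.5102, 0.085, 0.0619]
eef_rot: [0.0, 0.061, 0.998, 0.0]
wrist_force: [-0.9, 0.5, -0.1]
opening: 0.077
time_s: 27.3
eef_pos: [0.5103, 0.0851, 0.0619]
eef_rot: [0.0, 0.061, 0.998, -0.0]
wrist_force: [-4.3, 0.1, 10.6]
opening: 0.077
```

```bash
python3 -m pendant '[[[0,0,0,0,14],[0,0,0,0,24],[0,0,0,0,24],[0,0,20,0,24],[0,0,50,0,24],[0,0,60,0,30],[0,0,60,0,30],[0,0,50,0,30]]]'
python3 -m pendant '[[[0,0,60,-10,30],[10,3,10,-10,30],[20,6,0,-10,30],[25,8,0,-10,30],[25,8,0,-10,30],[25,8,0,-10,30],[25,8,0,-10,30],[20,7,0,-10,30]]]'
python3 -m pendant '[[[2,0,0,-10,30],[0,0,0,0,30],[0,0,0,0,30]]]'
python3 - <<'E'
from h import *
o=monitor.get_obs(); print(o['eef_pos']); r=q2R(o['eef_rot']); print('jaw deg',np.degrees(np.arctan2(r[1,1],r[0,1])))
for n in ('scene','side','wrist'):
    c=cam(n,n+'7.png')
    for t in ('short_board_mid','long_board_mid','cover_bar','cover_hinge'):
        for d in spotter.tip_of(n,t)[:5]:
            w=W(c,d['at'])*1000
            if w[0]>400: print(n,t,round(d['confidence'],2),w.round())
E
```

```text
time_s: 28.3
eef_pos: [0.5102, 0.085, 0.3034]
eef_rot: [0.001, 0.061, 0.998, 0.0]
wrist_force: [1.3, 0.1, -0.2]
opening: 0.352
time_s: 29.3
eef_pos: [0.6608, 0.1332, 0.37]
eef_rot: [-0.0, 0.69, 0.723, -0.0]
wrist_force: [-0.2, 1.0, -0.8]
opening: 0.349
time_s: 29.68
eef_pos: [0.6618, 0.133, 0.3707]
eef_rot: [-0.0, 0.748, 0.664, -0.0]
wrist_force: [-0.6, -0.3, 0.5]
opening: 0.352
[0.66182441 0.13295719 0.37065527]
jaw deg -6.810999670169136
scene short_board_mid 0.87 [512.  83.  56.]
scene long_board_mid 0.97 [527. 207.  53.]
scene cover_bar 0.62 [660. 133. 300.]
scene cover_hinge 0.83 [600. 138. 118.]
scene cover_hinge 0.65 [534. 207.   6.]
scene cover_hinge 0.56 [516.  86.  55.]
side short_board_mid 0.79 [511.  85.  56.]
side long_board_mid 0.93 [526. 217.  54.]
side long_board_mid 0.47 [662. 132. 297.]
side cover_bar 0.96 [662. 132. 303.]
side cover_hinge 0.68 [599. 140. 121.]
wrist short_board_mid 0.6 [508.  84.  54.]
wrist long_board_mid 0.98 [526. 216.  54.]
wrist cover_bar 0.67 [661. 131. 306.]
wrist cover_bar 0.52 [ 716. -223.   -2.]
wrist cover_hinge 0.69 [595. 139. 118.]
```

```bash
python3 -m pendant '[[[0,0,-35,0,30],[0,0,-25,0,30],[0,0,-15,0,30],[0,0,-12,0,30],[0,0,0,0,30]]]'; python3 -m pendant '[[[0,0,0,0,0],[0,0,0,0,0],[0,0,0,0,0],[0,0,0,0,0]]]'
python3 - <<'E'
from h import *
cam('scene','s8.png'); cam('side','d8.png')
a=cv2.resize(cv2.imread('pics/s8.png')[230:400,270:440],(400,400),interpolation=2)
b=cv2.resize(cv2.imread('pics/d8.png')[110:260,240:390],(400,400),interpolation=2)
cv2.imwrite('pics/c8.png',np.hstack([a,b]))
# arc table: deltas from q=1.9
yaw=np.radians(-6.8);ux=np.array([np.cos(yaw),np.sin(yaw)]);r=195
qs=np.r_[1.9:0:-.1,0]
qs=np.append(np.arange(1.9,0.0,-.1),0.)
P=np.array([np.r_[ux*(-r*np.cos(q)),r*np.sin(q)] for q in qs])
for q,d in zip(qs[1:],np.diff(P,axis=0)): print(round(q,2),d.round(1))
print(P[-1]-P[0])
E
```

```text
time_s: 31.05
eef_pos: [0.6618, 0.133, 0.2832]
eef_rot: [-0.0, 0.749, 0.663, -0.0]
wrist_force: [-1.0, -0.7, 0.7]
opening: 0.352
time_s: 31.55
eef_pos: [0.6626, 0.133, 0.2848]
eef_rot: [0.001, 0.749, 0.663, 0.001]
wrist_force: [2.1, 0.7, 3.5]
opening: -0.0
1.8 [-18.6   2.2   5.4]
1.7 [-19.    2.3   3.5]
1.6 [-19.3   2.3   1.5]
1.5 [-19.4   2.3  -0.4]
1.4 [-19.2   2.3  -2.3]
1.3 [-18.9   2.3  -4.3]
1.2 [-18.4   2.2  -6.1]
1.1 [-17.7   2.1  -8. ]
1.0 [-16.8   2.   -9.7]
0.9 [-15.7   1.9 -11.3]
0.8 [-14.5   1.7 -12.9]
0.7 [-13.2   1.6 -14.3]
0.6 [-11.7   1.4 -15.5]
0.5 [-10.1   1.2 -16.6]
0.4 [ -8.4   1.  -17.6]
0.3 [ -6.6   0.8 -18.3]
0.2 [ -4.8   0.6 -18.9]
0.1 [ -2.9   0.3 -19.3]
0.0 [ -1.    0.1 -19.5]
[-256.22627494   30.55313351 -184.5285171 ]
```

View pics/c8.png

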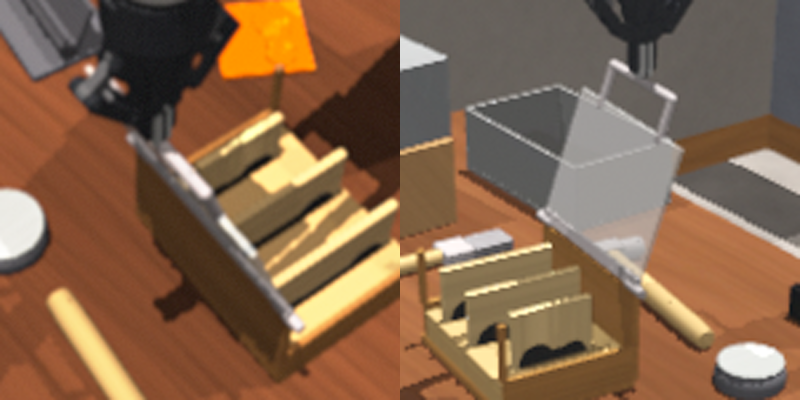

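```bash
python3 - <<'E'
from h import *
o=monitor.get_obs(); t=np.array(o['eef_pos']); print(o['time_s'],t,o['wrist_force'],o['opening'])
for n,(v0,u0,s) in {'scene':(230,270,400/170),'side':(110,240,400/150)}.items():
    c=cam(n)
    for k,p in (('tcp',t),('grasp',t+[0,0,.0187]),('bar0',[.662,.1325,.3025])):
        q=px(c,p); print(n,k,q.round(1),((q-[u0,v0])*s).round())
    for x in ('cover_bar','cover_hinge'):
        for d in spotter.tip_of(n,x)[:2]: print(n,x,round(d['confidence'],2),(W(c,d['at'])*1000).round())
E
```

```text
31.65 [0.66260192 0.13301206 0.2848054 ] [0.81941438 0.17256495 4.21384098] -0.0020048570685827823
scene tcp [335.6 294.1] [154. 151.]
scene grasp [335.8 287.6] [155. 136.]
scene bar0 [335.8 287.6] [155. 135.]
scene cover_bar 0.62 [664. 132. 303.]
scene cover_bar 0.31 [601. 139. 116.]
scene cover_hinge 0.65 [602. 139. 119.]
scene cover_hinge 0.57 [530. 206.   6.]
side tcp [330.6 146. ] [241.  96.]
side grasp [330.7 139.7] [242.  79.]
side bar0 [330.6 140.1] [242.  80.]
side cover_bar 0.66 [663. 133. 300.]
side cover_hinge 0.66 [602. 143. 119.]
```

```bash
python3 - <<'E'
from h import *
for n in ('scene','side','wrist'): cam(n,n+'9.png')
f=lambda n,v,u,h:cv2.resize(cv2.imread(f'pics/{n}9.png')[v-h:v+h,u-h:u+h],(400,400),interpolation=cv2.INTER_CUBIC)
w=cv2.imread('pics/wrist9.png')
top=np.hstack([f('scene',285,336,30),f('side',140,331,30)])
bot=np.zeros((200,800,3),np.uint8); bot[:,:]=cv2.resize(w[320:480,:],(800,200))
cv2.imwrite('pics/c9.png',np.vstack([top,bot]))
E
```

```text
(no output)
```

View pics/c9.png

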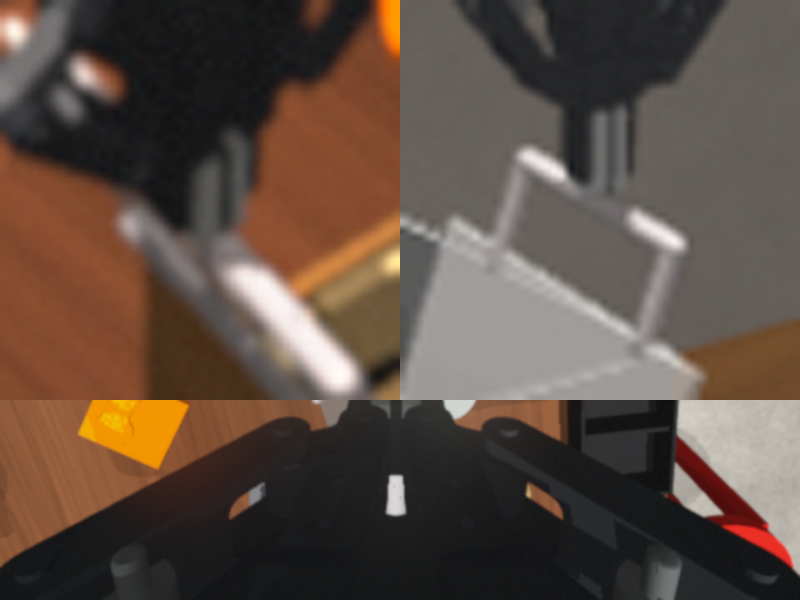

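The crops show the shut fingers ending on top of the bar (side crop (610,195), bar at about (610,200)) with nothing between them. So this grip missed. I'll reopen, go about 12 mm lower and close again.

```bash
python3 -m pendant '[[[0,0,8,0,20],[0,0,0,0,32],[0,0,0,0,32],[0,0,0,0,32]]]'; python3 -m pendant '[[[0,0,-7,0,32],[0,0,-6,0,32],[0,0,-6,0,32],[0,0,0,0,32]]]'; python3 -m pendant '[[[0,0,0,0,14],[0,0,0,0,14],[0,0,0,0,0],[0,0,0,0,0],[0,0,0,0,0]]]'
python3 - <<'E'
from h import *
o=monitor.get_obs(); t=np.array(o['eef_pos'])
for n in ('scene','side'):
    c=cam(n,n+'10.png'); g=cv2.cvtColor(c['img'],cv2.COLOR_RGB2GRAY)
    for k,p in (('tcp',t),('grasp',t+[0,0,.0187])): print(n,k,px(c,p).round(1))
    for d in spotter.tip_of(n,'cover_bar')[:1]: print(n,(W(c,d['at'])*1000).round(),px(c,W(c,d['at'])).round())
    if n=='side': print(g[128:156:1,320:344:2])
E
```

```text
time_s: 32.6
eef_pos: [0.6617, 0.133, 0.2911]
eef_rot: [-0.0, 0.749, 0.663, -0.0]
wrist_force: [-0.2, -0.2, 0.6]
opening: 0.377
time_s: 33.1
eef_pos: [0.6616, 0.133, 0.2717]
eef_rot: [-0.001, 0.749, 0.663, -0.001]
wrist_force: [-0.7, -0.4, 0.1]
opening: 0.374
time_s: 33.72
eef_pos: [0.6623, 0.133, 0.2733]
eef_rot: [0.0, 0.749, 0.663, 0.0]
wrist_force: [0.1, 0.6, 3.1]
opening: 0.084
scene tcp [335.7 297.9]
scene grasp [335.8 291.5]
scene [664. 132. 304.] [335. 288.]
side tcp [330.4 149.9]
side grasp [330.5 143.6]
side [661. 133. 305.] [330. 139.]
[[ 61  39  38  38  38  38  36  37  40  84  97  98]
 [ 92  60  42  36  37  36  33  50  46  96  96  97]
 [ 98  94  47  38  43  62  30  78  49  97  96  97]
 [ 97  97  49  37  58 100  33  92  50  97  97  97]
 [172 111  47  37  69 103  30  92  50  97  97  97]
 [230 185  47  38  71 103  31  92  52  97  97  98]
 [197 233  65  37  70 103  30  91  57  97  98  98]
 [135 206  90  37  70 103  31  92  57  97  98  96]
 [107 145  76  36  69 103  30  91  57  97  96  95]
 [110 101  57  35  70 103  31  96  58  98  96  96]
 [109  98  53  38  73 104  40 103  59 
[... 180 characters left out ...]
106 106 103 102 108 217 151  96  97]
 [100  99  98  98 104  89  97 103 217 216 149  97]
 [ 99  98  99  99  99  98  98  97 165 224 218 128]
 [ 98  99  99  99  99  98  99  95 108 177 231 206]
 [ 99  99  97  98  99  98  98  97  93 117 187 238]
 [ 98  99  98 100  97  97  97  96  96  95 136 171]
 [ 98  98  98  99  97  97  98  96  96  96 144 122]
 [149 100 100  98  97  98  97  97  96  95 146 118]
 [197 135  98  98  97  97  97  96  95 102 151 110]
 [171 180 125  98  97  96  97  96  96 112 147 107]
 [176 178 172 110  98  97  97  96  96 117 141 104]
 [162 176 185 158  98  97  97  96  96 131 135  96]
 [157 161 176 195 134  97  97  95  96 141 128  94]
 [157 158 160 180 182 140  97  96  96 148 118  96]]
```

```bash
python3 -m pendant '[[[0,0,2,0,20],[0,0,0,0,30],[0,0,0,0,30],[0,0,-6,0,30],[0,0,-6,0,30],[0,0,0,0,30]]]'; python3 -m pendant '[[[0,0,0,0,14],[0,0,0,0,14],[0,0,0,0,0],[0,0,0,0,0],[0,0,0,0,0]]]'
python3 - <<'E'
from h import *
c=cam('side','side11.png'); g=cv2.cvtColor(c['img'],cv2.COLOR_RGB2GRAY); print(g[130:154,318:346:2])
for n in ('scene','side'):
    c=cam(n)
    for d in spotter.tip_of(n,'cover_bar')[:1]: print(n,(W(c,d['at'])*1000).round())
E
```

```text
time_s: 34.67
eef_pos: [0.6615, 0.133, 0.2616]
eef_rot: [-0.001, 0.749, 0.663, -0.001]
wrist_force: [-0.8, 0.5, 0.1]
opening: 0.353
time_s: 35.3
eef_pos: [0.6622, 0.133, 0.2631]
eef_rot: [0.0, 0.749, 0.663, 0.0]
wrist_force: [0.1, 0.6, 1.7]
opening: 0.091
[[ 49  37  38  40  37  39  38  36  36  36  50  81  85  96]
 [ 83  50  39  39  39  38  37  35  37  37  76  96  98  97]
 [109 168  62  39  38  38  37  36  44  42  90  97  97  97]
 [128 230 174  38  38  38  41  32  66  45  97  97  97  97]
 [125 198 233  36  38  53  68  30  91  50  97  98  97  97]
 [129 135 206  37  38  78 102  32  91  52  98  97  96  96]
 [145 108 145  37  36  78 100  32  93  57  97  96  96  96]
 [151 109 101  36  37  79 100  32  92  57  98  96  96  96]
 [147 109  98  40  37  77 101  41  92  56  97  96  96  95]
 [144 108 100  46  36  78 106  73  95  58  97  96  96  95]
 [137  98  99  37  34  79 107 105 101  60  96  96  96  95]
 [129  98  99  36  37  79 108 107 108  94  96  96  96  96]
 [120  99  99  45  39  79 106 100 108 180 150  96  97  95]
 [113 100 100  64  37  79 102  77 103 218 217 150  96  97]
 [110 100  99  85  46  81 101  38  99 166 225 218 128  96]
 [106 100  99 102  78  94  98  46  95 110 177 231 209  97]
 [100  99  98  98 100 106  91  77  92  93 117 188 242  98]
 [108  99  98  98  99 101  93  97  96  96  95 141 172 102]
 [156  97  99  99  99  97  97  98  96  96  96 148 122  95]
 [191 135 100  99  98  96  97  98  96  97  96 159 116  96]
 [171 178 134  99  97  96  98  97  95  96 102 152 110  95]
 [176 171 180 125  98  97  97  97  96  95 112 147 107  94]
 [160 175 178 172 109  98  97  97  96  96 117 140 103  95]
 [157 162 176 185 158  98  97  97  96  96 131 135  96  94]]
scene [662. 130. 302.]
side [663. 133. 303.]
```

```bash
python3 -m pendant '[[[-9,1,3,0,0],[-10,1,3,0,0],[0,0,0,0,0]]]'; python3 - <<'E'
from h import *
for n in ('scene','side'):
    c=cam(n)
    for d in spotter.tip_of(n,'cover_bar')[:1]: print(n,(W(c,d['at'])*1000).round())
E
```

```text
time_s: 35.92
eef_pos: [0.6422, 0.1354, 0.269]
eef_rot: [-0.0, 0.749, 0.663, 0.0]
wrist_force: [2.1, 1.7, 0.1]
opening: 0.094
scene [643. 132. 311.]
side [641. 136. 309.]
```

```bash
python3 -m pendant '[[[-19,2,4,0,0],[-19,2,1,0,0],[-19,2,0,0,0],[-19,2,-2,0,0],[-19,2,-4,0,0],[-18,2,-6,0,0],[0,0,0,0,0]]]'; python3 - <<'E'
from h import *
for n in ('scene','side'):
    c=cam(n)
    for d in spotter.tip_of(n,'cover_bar')[:1]: print(n,(W(c,d['at'])*1000).round())
yaw=np.radians(-6.8);q=1.2;print(599-195*np.cos(q)*np.cos(yaw),139.5-195*np.cos(q)*np.sin(yaw),118+195*np.sin(q))
E
```

```text
time_s: 37.0
eef_pos: [0.5287, 0.1492, 0.2638]
eef_rot: [-0.001, 0.748, 0.663, 0.001]
wrist_force: [-3.9, 6.7, 12.1]
opening: 0.09
scene [529. 147. 301.]
side [530. 149. 298.]
528.8372934008966 147.86639623495083 299.7476217636091
```

```bash
python3 -m pendant '[[[-9,1,-3,0,0],[-9,1,-4,0,0],[-8,1,-5,0,0],[-8,1,-5,0,0],[-8,1,-6,0,0],[-8,1,-6,0,0],[-7,1,-6,0,0],[-7,1,-7,0,0]]]';python3 -m pendant '[[[-7,1,-7,0,0],[-6,1,-7,0,0],[-6,1,-8,0,0],[-6,0,-8,0,0],[-5,1,-8,0,0],[-5,0,-8,0,0],[0,0,0,0,0]]]'; python3 - <<'E'
from h import *
for n in ('scene','side'):
    c=cam(n)
    for d in spotter.tip_of(n,'cover_bar')[:1]: print(n,(W(c,d['at'])*1000).round())
yaw=np.radians(-6.8);q=.5;print(599-195*np.cos(q)*np.cos(yaw),139.5-195*np.cos(q)*np.sin(yaw),118+195*np.sin(q))
E
```

```text
time_s: 38.2
eef_pos: [0.4642, 0.1569, 0.2206]
eef_rot: [-0.002, 0.749, 0.663, -0.0]
wrist_force: [-10.2, 7.8, 11.7]
opening: 0.086
time_s: 39.08
eef_pos: [0.429, 0.1611, 0.1731]
eef_rot: [-0.003, 0.749, 0.663, -0.0]
wrist_force: [-4.6, 10.5, 3.2]
opening: 0.089
scene [428. 160. 214.]
side [429. 160. 210.]
429.07520317778244 159.7623052796591 211.4879800278196
```

```bash
python3 -m pendant '[[[-3,-1,-6,0,0],[-3,0,-6,0,0],[-3,-1,-6,0,0],[-2,0,-6,0,0],[-2,0,-6,0,0],[-2,0,-6,0,0],[-2,0,-6,0,0],[-2,0,-6,0,0]]]';python3 -m pendant '[[[-1,0,-6,0,0],[-1,0,-6,0,0],[-1,0,-6,0,0],[-1,0,-6,0,0],[0,0,-5,0,0],[0,0,-4,0,0],[0,0,0,0,0]]]'; python3 - <<'E'
from h import *
for n in ('scene','side'):
    c=cam(n)
    for d in spotter.tip_of(n,'cover_bar')[:1]: print(n,(W(c,d['at'])*1000).round())
E
```

```text
time_s: 40.28
eef_pos: [0.4111, 0.1631, 0.1259]
eef_rot: [-0.005, 0.749, 0.662, 0.004]
wrist_force: [-1.4, 31.5, 3.0]
opening: 0.092
time_s: 41.15
eef_pos: [0.4057, 0.1637, 0.0923]
eef_rot: [-0.006, 0.749, 0.662, 0.003]
wrist_force: [-4.7, 36.1, 2.2]
opening: 0.09
scene [407. 161. 133.]
side [405. 164. 135.]
```

```bash
python3 -m pendant '[[[0,2,0,0,0],[0,2,0,0,0],[0,1,0,0,0],[0,0,0,0,0]]]'; python3 -m pendant '[[[0,0,-3,0,0],[0,0,-3,0,0],[0,0,-3,0,0],[0,0,-3,0,0],[0,0,0,0,0]]]'
```

```text
time_s: 41.85
eef_pos: [0.4056, 0.1638, 0.0921]
eef_rot: [-0.003, 0.749, 0.663, -0.001]
wrist_force: [-5.4, 10.6, 1.2]
opening: 0.09
time_s: 42.48
eef_pos: [0.405, 0.1641, 0.0795]
eef_rot: [-0.004, 0.749, 0.662, -0.001]
wrist_force: [-4.7, 12.7, -0.9]
opening: 0.09
```

```bash
python3 -m pendant '[[[0,1,-1,0,0],[0,0,0,0,0]]]'; python3 -m pendant '[[[0,1,-1,0,0],[0,0,0,0,0]]]'; python3 -m pendant '[[[0,0,-1,0,0],[0,0,0,0,0]]]'; python3 -m pendant '[[[0,0,-1,0,0],[0,0,0,0,0]]]'; python3 - <<'E'
from h import *
for n in ('scene','side'):
    c=cam(n)
    for x in ('cover_bar','cover_hinge'):
        for d in spotter.tip_of(n,x)[:1]: print(n,x,(W(c,d['at'])*1000).round())
E
```

```text
time_s: 42.72
eef_pos: [0.4049, 0.1641, 0.0785]
eef_rot: [-0.003, 0.749, 0.663, -0.002]
wrist_force: [-5.0, 8.2, -0.3]
opening: 0.092
time_s: 42.98
eef_pos: [0.405, 0.1641, 0.0775]
eef_rot: [-0.002, 0.749, 0.663, -0.003]
wrist_force: [-5.0, 2.9, -1.4]
opening: 0.087
time_s: 43.22
eef_pos: [0.405, 0.1641, 0.0765]
eef_rot: [-0.002, 0.749, 0.663, -0.003]
wrist_force: [-5.3, 3.4, -0.2]
opening: 0.087
time_s: 43.48
eef_pos: [0.405, 0.1641, 0.0755]
eef_rot: [-0.002, 0.749, 0.663, -0.003]
wrist_force: [-5.4, 2.8, 0.3]
opening: 0.087
scene cover_bar [405. 162. 120.]
scene cover_hinge [601. 136. 119.]
side cover_bar [406. 164. 115.]
side cover_hinge [599. 139. 119.]
```

Still no contact at the stop, so I'll continue in 1 mm steps.

```bash
python3 -m pendant '[[[0,0,-1,0,0],[0,0,0,0,0]]]'; python3 -m pendant '[[[0,0,-1,0,0],[0,0,0,0,0]]]'; python3 -m pendant '[[[0,0,-1,0,0],[0,0,0,0,0]]]'
```

```text
time_s: 44.02
eef_pos: [0.405, 0.1641, 0.0746]
eef_rot: [-0.002, 0.749, 0.663, -0.002]
wrist_force: [-6.6, 3.0, 0.5]
opening: 0.09
time_s: 44.28
eef_pos: [0.405, 0.1641, 0.0736]
eef_rot: [-0.002, 0.749, 0.663, -0.002]
wrist_force: [-5.2, 2.3, 1.4]
opening: 0.09
time_s: 44.52
eef_pos: [0.405, 0.1641, 0.0726]
eef_rot: [-0.002, 0.749, 0.663, -0.003]
wrist_force: [-6.4, 3.3, 1.6]
opening: 0.094
```

```bash
python3 -m pendant '[[[0,0,-1,0,0],[0,0,0,0,0]]]'; python3 -m pendant '[[[0,0,-1,0,0],[0,0,0,0,0]]]'; python3 -m pendant '[[[0,0,-1,0,0],[0,0,0,0,0]]]'; python3 - <<'E'
from h import *
for k in range(2):
  for n in ('scene','side','wrist'):
    c=cam(n,n+'12.png')
    for d in spotter.tip_of(n,'cover_bar')[:1]: print(n,(W(c,d['at'])*1000).round(1),d['confidence'])
E
```

```text
time_s: 44.78
eef_pos: [0.4051, 0.1641, 0.0717]
eef_rot: [-0.002, 0.749, 0.663, -0.002]
wrist_force: [-6.1, 3.3, 2.1]
opening: 0.09
time_s: 45.02
eef_pos: [0.4051, 0.1641, 0.0708]
eef_rot: [-0.002, 0.749, 0.663, -0.002]
wrist_force: [-5.6, 2.8, 2.0]
opening: 0.087
time_s: 45.28
eef_pos: [0.4051, 0.1641, 0.0698]
eef_rot: [-0.002, 0.749, 0.663, -0.002]
wrist_force: [-6.3, 2.6, 3.4]
opening: 0.089
scene [404.5 161.8 112.1] 0.59
side [402.4 166.  110.3] 0.64
wrist [406.7 161.4 110.1] 0.9
scene [404.8 160.8 111.8] 0.82
side [406.2 162.7 111.2] 0.85
wrist [406.1 160.9 110.6] 0.74
```

```bash
python3 -m pendant '[[[0,0,1,0,0],[0,0,1,0,0],[0,0,1,0,0],[0,0,0,0,0]]]'; python3 - <<'E'
from h import *
z=[]
for n in ('scene','side','wrist'):
    c=cam(n)
    for d in spotter.tip_of(n,'cover_bar')[:1]: print(n,(W(c,d['at'])*1000).round(1),d['confidence'])
E
```

```text
time_s: 46.38
eef_pos: [0.405, 0.1641, 0.0727]
eef_rot: [-0.002, 0.749, 0.663, -0.002]
wrist_force: [-6.1, 2.3, 1.5]
opening: 0.093
scene [407.7 163.8 114.9] 0.64
side [403.6 161.6 115.1] 0.72
wrist [407.7 162.9 113.6] 0.72
```

```bash
python3 -m pendant '[[[0,0,1,0,0],[0,0,1,0,0],[0,0,0,0,0],[0,0,0,0,9],[0,0,0,0,12],[0,0,0,0,16],[0,0,0,0,24],[0,0,0,0,24]]]'; python3 - <<'E'
from h import *
for n in ('scene','side','wrist'):
    c=cam(n,n+'13.png')
    for d in spotter.tip_of(n,'cover_bar')[:1]: print(n,(W(c,d['at'])*1000).round(1),d['confidence'])
E
```

```text
time_s: 47.68
eef_pos: [0.4085, 0.1639, 0.076]
eef_rot: [0.0, 0.749, 0.663, 0.0]
wrist_force: [-1.5, 0.1, 0.1]
opening: 0.277
scene [404.3 162.4 114.9] 0.95
side [406.2 164.7 114.4] 0.85
wrist [401.6 163.1 115.4] 0.58
```

```bash
python3 -m pendant '[[[-3,0,0,0,24],[0,0,8,0,24],[0,0,8,0,24],[0,0,0,0,24]]]';python3 -m pendant '[[[0,0,12,0,24],[0,0,20,0,24],[0,0,30,0,24],[0,0,40,0,24],[0,0,50,0,24],[0,0,0,0,24],[0,0,0,0,24]]]'; python3 - <<'E'
from h import *
for n in ('scene','side','wrist'):
    c=cam(n,n+'14.png')
    for t in ('cover_bar','cover_hinge','long_board_mid','short_board_mid','rack_board_mid','glue_can','polish_tin','dye_jar','hammer','shoe_last','brush'):
        for d in spotter.tip_of(n,t)[:4]:
            if d['confidence']>.5: print(n,t,(W(c,d['at'])*1000).round(),round(d['confidence'],2))
E
```

```text
time_s: 48.48
eef_pos: [0.406, 0.1641, 0.0929]
eef_rot: [0.001, 0.749, 0.663, 0.001]
wrist_force: [-0.2, -0.4, 0.4]
opening: 0.283
time_s: 49.35
eef_pos: [0.4047, 0.164, 0.2438]
eef_rot: [0.0, 0.749, 0.663, 0.0]
wrist_force: [0.8, -0.1, -0.6]
opening: 0.278
scene cover_bar [404. 164. 114.] 0.59
scene cover_hinge [601. 139. 117.] 0.75
scene long_board_mid [424. 398.  -1.] 0.51
scene short_board_mid [348. -36.   5.] 0.94
scene short_board_mid [ 287. -244.    5.] 0.88
scene short_board_mid [ 263. -410.    6.] 0.56
scene glue_can [406. 162. 116.] 0.69
scene glue_can [ 403. -568.    1.] 0.58
scene polish_tin [689. -34.   0.] 0.62
scene dye_jar [421. 393.  -2.] 0.74
scene hammer [722. 180.   0.] 0.81
scene shoe_last [ 713. -225.   -2.] 0.79
scene brush [579. 415.  -1.] 0.78
side cover_bar [404. 165. 114.] 0.6
side cover_hinge [598. 138. 116.] 0.64
side long_board_mid [509.  85.  55.] 0.73
side long_board_mid [527. 214.  58.] 0.61
side short_board_mid [ 265. -408.    6.] 0.88
side short_board_mid [347. -35.   0.] 0.79
side short_board_mid [510.  85.  55.] 0.62
side short_board_mid [ 289. -240.    5.] 0.61
side rack_board_mid [514. 146.  56.] 0.53
side glue_can [ 399. -569.    1.] 0.62
side polish_tin [689. -28.   2.] 0.84
side dye_jar [422. 401.   4.] 0.61
side hammer [719. 184.  -3.] 0.89
side shoe_last [ 712. -223.    2.] 0.95
side shoe_last [ 401. -566.    2.] 0.63
wrist cover_bar [403. 160. 113.] 0.76
wrist cover_hinge [597. 138. 119.] 0.86
wrist short_board_mid [348. -32.  -0.] 0.94
wrist hammer [721. 182.  -3.] 0.83
```

```bash
python3 -c "
from bench import order,monitor
print(order.hand_in()); print(monitor.get_obs()['time_s'])"
```

```text
the job is handed in; nothing more can be done
None
the job is handed in; nothing more can be done
```

The job is done and handed in at about 49.5 s on the robot's clock. Both boards are in their slots, and the cover is shut and released.

**Boards:** I lowered each board held in the gripper until it touched the slot floor, with about 8 N on the long board and 11 N on the short one, then let go. Both stand right way up. The last readings put their centres 54–58 mm above the bench, against 55.5 mm expected, and the board already in the rack had not moved.

**Cover:** I led it down by the bar and shut it in 1 mm steps before letting go. After release it stayed still with the bar at 113–115 mm, about level (117 mm expected, sensor error about 4 mm). The gripper then moved clear, with the wrist force near zero.

**What went wrong or disagreed:**
- **Bar grip:** the first try closed on top of the bar and held nothing. The second held it only by the fingertips, so I went about 10 mm deeper. The fingertips seemed to end some 20 mm above the reported tool point at the bar, and I never explained that.
- **Sideways force:** a wrong correction in y raised it to about 36 N while lowering the cover. I corrected it to about 3 N.
- **Cover stop:** it felt soft. I pressed the bar about 6 mm below level before backing up and releasing.
- **Final check:** I had used up my picture views, so it rests on the spotter's readings. It found the tin, jar, glue can, shoe last and orange look-alikes where they were at the start. I had no starting measurement for the hammer and brush to compare with.

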